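Open a tip box and peel the clipped cover sheet off the tips

TASK

Lift the tip box's clear hinged lid by its yellow thumb tab until it rests back on its stop. Then take the blue cover sheet by its corner tab and peel it off the tips, that corner first and the opposite corner last, so that the yellow tip rack it is clipped to stays down in the box. Finish while holding the sheet by its tab: level, at least 15 cm above the bench and off to one side, well clear of the box, and leave the things standing nearby alone.

Things in the scene. Friction and masses are not known exactly. Their poses are not given: they have to be found in the camera images.
- tipbox: pipette tip box with clear hinged lid, fixed to the bench, 90 x 122 mm, grey base 46 mm high, 77 mm high shut. Origin: centre of its underside; x from the front (thumb tab side, roughly toward the robot) to the hinge at the back, y along the hinge, z up. Hinge line along y at x = +43, z = 47 mm. Fully open, the lid's upper edge is at x = +65, z = 128 and its back reaches x = +95 mm.
- tipbox_lid (a joint): opening of the lid in rad: 0 shut, grows as the front goes up, stop at 1.83 (leaning back a little past upright). The lid weighs about 30 g on a lightly stiff hinge: let go above about 0.7 rad it stays where it is, lower it sinks shut slowly; it has to be pushed all the way to the stop.
- lid_tab (a point): yellow thumb tab on the lid's front lower edge, a flat lip 24 mm wide (along the box's y), 4 mm thick, sticking 20 mm out of the lid's front face. This point is its mid-thickness, 5 mm in from its free edge, 52 mm above the bench when shut (box frame x = -57). The space below it, in front of the box, is open; lid front face at x = -42, lid lower edge at z = 46 mm.
- tip_rack (a joint): how far the yellow tip rack has been pulled up out of the box, in m: 0 seated. It is a press fit that slips up at about 11 N. Pulling the sheet up flat takes about 15 N and drags the rack with it; lifting the tab corner while tilting the sheet about its far corner (10 degrees is enough) takes about 9 N and frees the clips one after another.
- cover: frosted blue cover sheet, loose, 72 x 102 x 2.5 mm, about 30 g, clipped over the tips in the box, underside 54.5 mm above the bench. Origin: centre of its underside; axes at the start as the box's. Four sprung clips of the rack (box frame x = +/-30, y = +/-55, tops z = 62 mm) hold its two short ends down; each lets go at about 5 N once that spot has risen 4 mm.
- cover_tab (a point): middle of the blue upright grip tab near the sheet's front left corner (sheet frame x = -23, y = +38, z = +13 mm): 18 mm long along direction (1, -1) in the sheet's x, y, 9 mm thick across it (so the fingers close along (1, 1)); it rises from the sheet's upper face to 18 mm above its underside, 73 mm above the bench at the start.
- tab_corner (a point): the sheet's front left corner, next to the tab (underside).
- far_corner (a point): the sheet's corner diagonally across from the tab, at the hinge side (underside).
- plate: white well plate, loose, 85 x 128 x 15 mm, lying to the right of the box; bystander. Origin: centre of its underside.
- rack: green tube rack full of capped microtubes, loose, 84 x 117 x 48 mm, to the left of the box; bystander. Origin: centre of its underside.
- clock: small white timer, loose, 62 x 62 x 19 mm, beyond the plate, further right; bystander. Origin: centre of its underside. Behind it and the plate stands a tall pink waste bin, fixed: keep the gripper clear of the region x > 0.57, y -0.37 to -0.05, up to z = 0.38 m.
- conical: conical tube with blue cap lying on the bench, loose, 112 mm long, 22 mm thick, left of the box toward the robot; bystander. Origin: centre of its underside.

How it is judged (in metres and radians):
On the way, in this order (a step that is already met when the one before it is completed fails the run):
1. the lid rests open on its stop (value of joint tipbox_lid above 1.77 rad and velocity of joint tipbox_lid below 0.1 rad/s and z of tab_corner in the frame of tipbox below 0.058 m), for 0.2 s.
2. the tab corner of the sheet is lifted while the opposite corner is still down (z of tab_corner in the frame of tipbox above 0.0665 m and z of far_corner in the frame of tipbox below 0.0575 m), for 0.05 s.
At the end, for the whole second after the job is handed in: Sheet held still by its tab in the fingers (tab within 35 mm of the TCP), over 140 mm above the bench, within 0.3 rad of level, its centre over 150 mm sideways from the box centre; lid open over 1.7 rad; tip rack risen under 3 mm; each bystander within 15 mm of its start (height (world z) of cover above 0.14 m and angle between cover's own z axis and vertical below 0.3 rad and horizontal distance between cover and tipbox above 0.15 m and contact force between cover and the fingers above 1 N and linear speed of cover below 0.03 m/s and distance between cover_tab and the grasp point below 0.035 m and value of joint tipbox_lid above 1.7 rad and value of joint tip_rack below 0.003 m and distance of each of plate, rack, clock, conical from where it was at the start of the episode below 0.015 m); the arm keeps its last pose, push and grip.
It fails at once if the tip rack is pulled up 3 mm or more out of the box (value of joint tip_rack above 0.003 m).
It fails at once if the well plate is pushed 15 mm or more (distance of plate from where it was at the start of the episode above 0.015 m).
It fails at once if the green tube rack is pushed 15 mm or more (distance of rack from where it was at the start of the episode above 0.015 m).
It fails at once if the timer is pushed 15 mm or more (distance of clock from where it was at the start of the episode above 0.015 m).
It fails at once if the conical tube is pushed 15 mm or more (distance of conical from where it was at the start of the episode above 0.015 m).
It also fails if it takes over 59 s, if anything falls off the work surface, if the arm or the gripper's body presses on something with over 40 N, if the wrist force passes 120 N, or if a joint passes its speed limit or range.

ROBOT

A 6-joint arm with a two-finger parallel gripper is mounted at the origin on a cart in front of the work surface, level with it; the furniture and walls round the work are solid. World frame = base frame: x ahead of the robot, y to its left, z up, the work surface at z = 0. Lengths are in mm, angles in rad, forces in N, time in s.
With the tool pointing down it reaches from about 350 to 775 mm from the base axis. Payload 7.3 kg.
Tool frame: the origin (TCP) lies between the finger pads, 19 mm behind the fingertips; this is the grasp point; z points along the fingers, y is the line along which they close (so a half turn about z gives the same grasp; the last joint's range is limited). The gripper opens to 92 mm and grips with 3 to 60 N. Pads are 19 mm wide; open, the fingers measure 130 mm over their backs; the gripper's body (75 mm by 190 mm) begins 47 mm behind the grasp point.
Start: joints at [-1.366, 0.342, 1.524, -0, 1.275, -0.146], TCP at [180.438, -493.037, 245.541] pointing down, gripper open.
Joint ranges: [-2.53, 2.53], [-0.77, 2.02], [0.04, 2.7], [-1, 4.14], [0.28, 2.66], [-3.11, 3.11]. Speed limits (rad/s): [2.57, 2.57, 3.14, 3.14, 3.14, 3.14].

INTERFACE

Orientations are given as [roll, pitch, yaw] about the fixed x, y, z axes, in that order (R = Rz(yaw) Ry(pitch) Rx(roll)).
In Python, from plant import bot gives the robot as it stands.
- The arm moves only by the tool jog_arm, never from a script. Its arguments are lists of equal length, an entry for each row: "dp": the shift along the tool's x, y, z in m, a list of three; "twist": the turn about the tool's z in degrees. A call has 1 to 10 rows; each row shifts and turns the commanded pose from where the row before left it, along the tool's axes as they then stand; what a row does not reach is not made up. A row lasts 1/8 s, in which the tool goes at most 62.5 mm and 10.7 degrees, less where a joint would pass 70% of its speed; a pose out of reach is approached as far as the arm can. A call is refused whole if a number of a shift passes 0.0625 or a number of a turn 10.7, either way. A call with a gripper value outside its range is refused whole. "jaw" is the finger opening in m, from 0 to 0.0918, set as the call begins (left out, the last holds). The fingers move at their own pace and stop on an object; the grip force is fixed at half the most. Time passes only in rows, so rows that do not move let the fingers close. It gives the time, the measured TCP pose, the force, the opening and the grip force at its end, in the units of the state.
- bot.get_obs(): the state, without advancing time (a new reading comes with each control period).
- bot.capture(name): name is "side" or "top"; returns the picture (420x560x3 uint8, blue, green, red); there is no depth.
- bot.camera_params(name): a dict with "fx", "fy", "cx", "cy" (pixels), "R" (3x3) and "t" (3): a world point X has camera coordinates R X + t. Camera axes: x right, y down, z forward; pixel columns grow to the right and rows downward; lengths in mm; the calibration is good to about 2 mm. A picture is of the moment at which its call begins. camera_params takes no time and is no camera call.
- bot.close_job(): hands the job in; it is judged then, once.
Trained networks look in the newest picture that a camera, given by its name, has taken for a name from the list of things; names that differ only in an ending like _2 or _b are one class to them, and where a whole thing is asked for, a point or a joint stands for the part that bears it (a point fixed in the world has none). Each returns a list of dicts, best first, with "confidence" (0 to 1); they miss things now and then, are a little off and sometimes report something else, mostly with a low value. They report only what shows in the picture. A call takes as long as a camera call.
- bot.find_in(camera, label): "bbox" ([centre column, centre row, width, height] in pixels, round what is visible of it).
- bot.masks_of(camera, label): "pixels" (420x560 bool, what is visible of it) and "bbox" ([centre column, centre row, width, height] in pixels, round what is visible of it).
The state is a dict: "time": time; "joint_positions": joint angles; "dq": joint speeds; "tau": joint torques, N m; "tool_pos": TCP position; "tcp_rot": TCP orientation; "contact_force": force on the tool from outside, world axes, zero at the start; "moment": the same for the moment, N m; "grip_width": finger opening in mm; "finger_force": force on a finger pad.
Only numpy, scipy, OpenCV 4.12 (cv2) and the standard library are available. Lean on these libraries where they do the work, as an engineer would, in place of code of your own. Each camera call takes 0.05 s, during which the arm holds its last target. There are 200 camera calls.

## Working session

There is one attempt and no reset: what is moved stays moved. The work goes in short steps, Python scripts to look and compute and a tool call to move; the robot and the scene stay as the last step left them, time stands still between calls to the robot, and variables do not carry over. Pictures are saved under pics/ and viewed, at most 10 in all, crops included, and the job is handed in when it is done.

Besides the shell and the picture viewer there is one more tool, called after "Call:" by a JSON object that holds its "fn" and its "kwargs". jog_arm: Moves the arm, as the interface text tells. Its arguments: {"type":"object","properties":{"dp":{"type":"array"},"twist":{"type":"array"},"jaw":{"type":"number"}},"required":["dp","twist"]}

```bash
mkdir -p pics; ls; python3 - <<'E'
from plant import bot
import cv2,numpy as np
o=bot.get_obs();print(o)
for c in ("side","top"):
    im=bot.capture(c);cv2.imwrite(f"pics/{c}0.png",im)
    p=bot.camera_params(c);print(c,p)
    for l in ("tipbox","lid_tab","cover_tab","cover","plate","rack","clock","conical"):
        r=bot.find_in(c,l);print(l,[(round(d["confidence"],2),np.round(d["bbox"]).tolist()) for d in r[:2]])
E
```

```text
pics
{'time': 0.0, 'joint_positions': array([-1.36602850e+00,  3.42720423e-01,  1.52499871e+00, -1.23115934e-05,
        1.27541337e+00, -1.45997994e-01]), 'dq': array([ 0.00112022, -0.00045167, -0.00159977,  0.00065826,  0.00121629,
        0.00026228]), 'tau': array([ 1.96062079e-03, -4.31241846e+01, -2.44218868e+01,  7.18629034e-02,
        5.58485300e-02, -1.37355751e-04]), 'tool_pos': array([ 180.34034991, -492.65427185,  244.85253229]), 'tcp_rot': array([-3.14006748e+00, -2.12368915e-04,  3.50769256e-01]), 'contact_force': array([-0.45351006,  0.24734602,  0.79567906]), 'moment': array([0.05614698, 0.00797731, 0.0461213 ]), 'finger_force': 0.0, 'grip_width': 91.91845035435078}
side {'fx': 526.2838503586212, 'fy': 526.2838503586212, 'cx': 275.6555149743165, 'cy': 209.54645941462283, 'R': array([[-0.9261465 , -0.37687148, -0.01485121],
       [-0.15417297,  0.41422247, -0.8970231 ],
       [ 0.34421412, -0.82848515, -0.44173408]]), 't': array([ 506.54523864,  112.26433855, 1329.95212874])}
tipbox [(0.68, [259.0, 230.0, 43.0, 50.0])]
lid_tab [(0.78, [262.0, 220.0, 42.0, 31.0]), (0
[... 308 characters left out ...]
.0, 38.0, 36.0])]
conical [(0.57, [269.0, 298.0, 51.0, 14.0])]
top {'fx': 410.88150556432385, 'fy': 410.88150556432385, 'cx': 279.94845233742325, 'cy': 204.18107717226638, 'R': array([[ 3.37352216e-03, -9.99993727e-01,  1.07963497e-03],
       [-9.98245693e-01, -3.43144061e-03, -5.91080466e-02],
       [ 5.91113805e-02, -8.78338656e-04, -9.98251007e-01]]), 't': array([  71.62488896,  503.03844817, 1216.8113405 ])}
tipbox [(0.93, [262.0, 192.0, 48.0, 43.0])]
lid_tab [(0.95, [261.0, 190.0, 48.0, 48.0])]
cover_tab []
cover []
plate [(0.69, [334.0, 208.0, 42.0, 33.0])]
rack [(0.81, [169.0, 200.0, 44.0, 32.0])]
clock [(0.6, [382.0, 211.0, 23.0, 23.0])]
conical [(0.53, [179.0, 237.0, 16.0, 38.0])]
```

```bash
python3 - <<'E'
import cv2,numpy as np
a=cv2.imread("pics/top0.png")[140:270,130:420];b=cv2.imread("pics/side0.png")[160:340,170:370]
cv2.imwrite("pics/t0c.png",cv2.resize(a,None,fx=2.75,fy=2.75,interpolation=cv2.INTER_CUBIC))
cv2.imwrite("pics/s0c.png",cv2.resize(b,None,fx=3.3,fy=3.3,interpolation=cv2.INTER_CUBIC))
E
```

```text
(no output)
```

View pics/t0c.png

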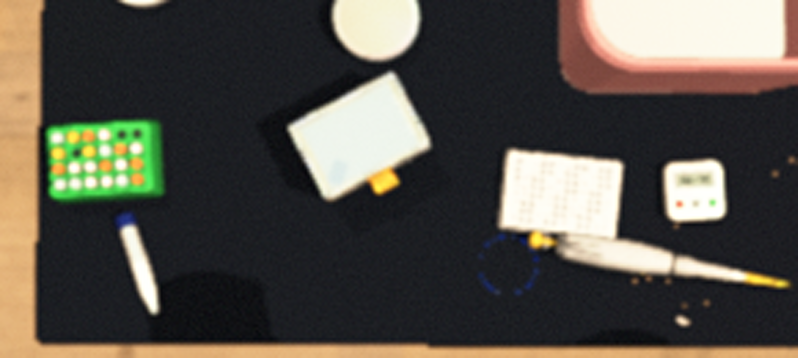

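View pics/s0c.png

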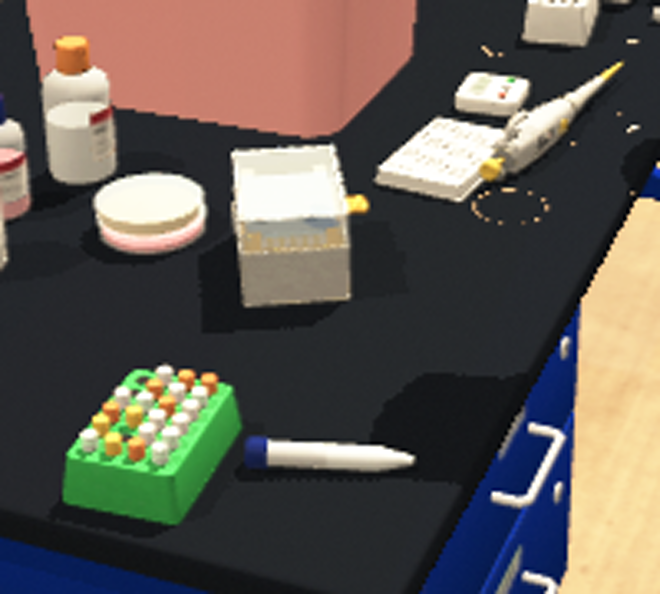

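The top view shows the box yawed about 28° with its lid corners at crop (289,128), (392,72), (431,145), (327,200) and its yellow tab at (385,181). The side view agrees, with the tab at (357,204), the pipette lying to the right, and the petri dish and bottles behind.

```bash
cat > h.py <<'E'
from plant import bot
import cv2,numpy as np
def ray(c,u,v,z):
    p=bot.camera_params(c);R,t=p["R"],p["t"]
    d=R.T@np.array([(u-p["cx"])/p["fx"],(v-p["cy"])/p["fy"],1]);C=-R.T@t
    return C+d*(z-C[2])/d[2]
def proj(c,X):
    p=bot.camera_params(c);x=(p["R"]@np.asarray(X,float).T).T+p["t"]
    return np.c_[p["fx"]*x[:,0]/x[:,2]+p["cx"],p["fy"]*x[:,1]/x[:,2]+p["cy"]]
E
python3 - <<'E'
from h import *
from scipy.optimize import least_squares
c=np.array([(289,128),(392,72),(431,145),(327,200)])/2.75+[130,140]
P=np.array([ray("top",*q,77) for q in c]);print(P.round(1), np.linalg.norm(P-np.roll(P,-1,0),axis=1))
print("ctr",P.mean(0))
for k in range(4):
    e=P[(k+1)%4]-P[k];print(np.degrees(np.arctan2(e[1],e[0])))
for cam in("top","side"):
    im=cv2.imread(f"pics/{cam}0.png");h=cv2.cvtColor(im,cv2.COLOR_BGR2HSV)
    m=cv2.inRange(h,(15,120,120),(35,255,255))
    n,l,s,ce=cv2.connectedComponentsWithStats(m)
    for i in range(1,n):
        if s[i,4]>12: print(cam,s[i],ce[i].round(1),ray(cam,*ce[i],53).round(1))
for n in("plate","rack","clock","conical"):
    r=bot.find_in("top",n)
    for d in r[:1]:
        b=d["bbox"];z={"plate":15,"rack":48,"clock":19,"conical":15}[n]
        print(n,ray("top",b[0]-b[2]/2,b[1]-b[3]/2,z)[:2].round(),ray("top",b[0]+b[2]/2,b[1]+b[3]/2,z)[:2].round())
E
```

```text
[[549.1 201.5  77. ]
 [608.   94.9  77. ]
 [531.9  54.2  77. ]
 [474.5 161.5  77. ]] [121.78243113  86.31555934 121.74304123  84.64794138]
ctr [540.85051915 128.04829273  77.        ]
-61.078015034043034
-151.8163594993497
118.13737200833523
28.203484994532474
top [ 0 74 25  9 53] [12.4 75.5] [878.9 865.8  53. ]
top [26 74 35  7 65] [43.4 75.1] [880.5 774.3  53. ]
top [ 11  79  40  15 165] [28.  87.4] [843.3 818.3  53. ]
top [58 83 21 11 68] [68.8 87.8] [842.5 697.9  53. ]
top [52 85  5  5 13] [54.1 86.9] [845.1 741.5  53. ]
top [100  84  12   4  26] [104.7  85.2] [850.8 592.1  53. ]
top [118  84   7   4  17] [121.1  85.5] [850.2 543.9  53. ]
top [128  84  19  24 197] [140.   91.3] [832.7 487.6  53. ]
top [78 89  9  8 21] [82.  93.6] [825.3 658.3  53. ]
top [ 0 90  7  4 13] [ 3.8 91.7] [830.2 889.3  53. ]
top [288  94  10  10  73] [292.8  98.6] [812.5  36.7  53. ]
top [140 109   6  15  26] [144.1 116.6] [757.1 473.8  53. ]
top [    0   125   560   225 39168] [206.9 259. ] [341.6 283.3  53. ]
top [154 187  11   5  38] [159.1 189.4] [542.5 425.1  53. ]
top [160 193   5   4  16] [162.  
[... 1838 characters left out ...]
1.  -194.3   53. ]
side [187 171   9   4  26] [191.1 172.3] [ 890.6 -117.2   53. ]
side [352 179   7   5  16] [354.9 180.9] [ 375.4 -230.    53. ]
side [315 208   8   7  35] [318.6 210.8] [416.1   7.1  53. ]
side [275 219   7   6  28] [277.9 221.2] [497.7 103.3  53. ]
side [231 273   5   6  13] [233.  275.1] [494.3 377.6  53. ]
side [198 281   9  17  71] [202.3 290. ] [529.8 452.2  53. ]
side [208 283   5   7  29] [210.  285.8] [522.1 432.4  53. ]
side [371 345  10   5  22] [374.3 347. ] [152.1 497.2  53. ]
side [403 355   6   7  27] [405.7 358.6] [ 94.6 507.1  53. ]
plate [541. -25.] [ 442. -151.]
rack [558. 462.] [466. 333.]
clock [ 519. -196.] [ 450. -264.]
conical [460. 400.] [346. 350.]
```

Call:
{"fn": "jog_arm", "kwargs": {"dp": [[0, 0, 0], [0.031, -0.021, 0], [0.031, -0.021, 0], [0.031, -0.021, 0], [0.031, -0.021, 0], [0.031, -0.021, 0], [0.031, -0.021, 0], [0.031, -0.021, 0], [0.031, -0.021, 0], [0.031, -0.021, 0]], "twist": [-8.3, 0, 0, 0, 0, 0, 0, 0, 0, 0], "jaw": 0.05}}

```text
time: 2.35
tool_pos: [336.4, -193.0, 245.7]
tcp_rot: [3.141, -0.0, 0.495]
contact_force: [0.5, -0.5, -0.0]
grip_width: 50.2
finger_force: 0.0
```

Call:
{"fn": "jog_arm", "kwargs": {"dp": [[0.031, -0.021, 0], [0.031, -0.021, 0], [0.031, -0.021, 0], [0.031, -0.021, 0], [0.031, -0.021, 0], [0.031, -0.021, 0], [0.031, -0.021, 0.02], [0.031, -0.021, 0.03], [0.02, -0.015, 0.03], [0, 0, 0]], "twist": [0, 0, 0, 0, 0, 0, 0, 0, 0, 0]}}

```text
time: 3.6
tool_pos: [483.6, 95.4, 163.5]
tcp_rot: [-3.14, 0.004, 0.498]
contact_force: [0.4, 0.0, 0.9]
grip_width: 49.9
finger_force: 0.0
```

Call:
{"fn": "jog_arm", "kwargs": {"dp": [[0.008, -0.0015, 0.014], [0, 0, 0.025], [0, 0, 0.025], [0, 0, 0.02], [0, 0, 0.01], [0, 0, 0.01], [0, 0, 0]], "twist": [0, 0, 0, 0, 0, 0, 0]}}

```text
time: 4.47
tool_pos: [491.0, 99.3, 61.3]
tcp_rot: [-3.142, 0.0, 0.495]
contact_force: [-0.1, 0.6, 0.3]
grip_width: 50.0
finger_force: 0.0
```

```bash
python3 - <<'E'
from h import *
im=bot.capture("side");b=im[150:290,190:350]
print(bot.get_obs()["tool_pos"])
cv2.imwrite("pics/s1.png",cv2.resize(b,None,fx=4,fy=4,interpolation=cv2.INTER_CUBIC))
E
```

```text
[491.25246877  99.36214037  61.74047545]
```

View pics/s1.png

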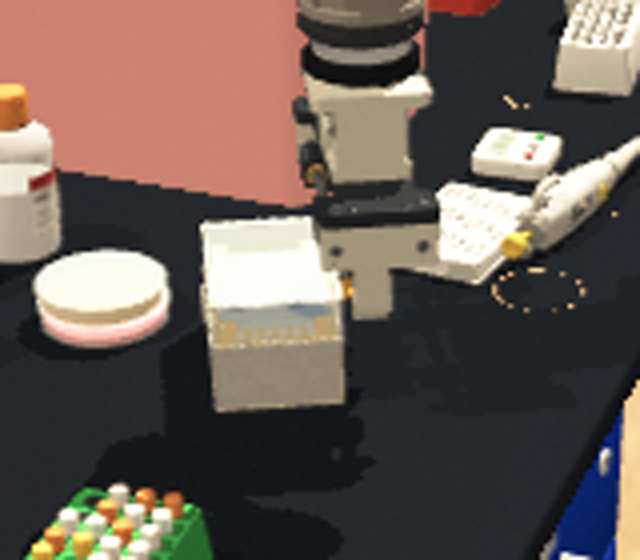

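The side view shows the near finger at (375,290), out in front of the lid. The yellow tab at (345,290) lies between the fingers, so I'll close on it.

Call:
{"fn": "jog_arm", "kwargs": {"dp": [[0, -0.0015, 0], [0, 0, 0], [0, 0, 0], [0, 0, 0], [0, 0, 0], [0, 0, 0]], "twist": [0, 0, 0, 0, 0, 0], "jaw": 0.0}}

```text
time: 5.28
tool_pos: [490.3, 101.0, 61.6]
tcp_rot: [-3.142, -0.0, 0.496]
contact_force: [0.7, 2.3, 2.9]
grip_width: 22.3
finger_force: 30.0
```

Call:
{"fn": "jog_arm", "kwargs": {"dp": [[0.0019, 0, -0.0146], [0.004, 0, -0.0141], [0.0061, 0, -0.0134], [0.008, 0, -0.0123], [0.0098, 0, -0.011], [0.0113, 0, -0.0094], [0.0126, 0, -0.0076], [0, 0, 0], [0, 0, 0]], "twist": [0, 0, 0, 0, 0, 0, 0, 0, 0]}}

```text
time: 6.4
tool_pos: [536.5, 125.9, 143.8]
tcp_rot: [-3.142, 0.002, 0.496]
contact_force: [-3.5, 0.1, 4.5]
grip_width: 22.5
finger_force: 30.0
```

```bash
python3 - <<'E'
from h import *
im=bot.capture("side");b=im[120:260,190:350]
print(bot.get_obs())
cv2.imwrite("pics/s2.png",cv2.resize(b,None,fx=4,fy=4,interpolation=cv2.INTER_CUBIC))
E
```

```text
{'time': 6.45, 'joint_positions': array([ 9.17446293e-02,  4.89998423e-01,  1.59272551e+00, -8.25160111e-04,
        1.06088024e+00,  1.16706009e+00]), 'dq': array([ 0.00075912,  0.00065829,  0.00330766,  0.00165915, -0.00173886,
       -0.00088562]), 'tau': array([-1.24868802e-01, -4.54812562e+01, -2.25357324e+01,  1.74587695e-01,
       -1.47772595e+00,  1.60331838e-02]), 'tool_pos': array([536.51065288, 125.86675433, 143.76782142]), 'tcp_rot': array([-3.14146389e+00,  2.13254186e-03,  4.95884490e-01]), 'contact_force': array([-3.62788266, -0.33601824,  5.41988343]), 'moment': array([-0.1657773 ,  0.7939639 ,  0.06970842]), 'finger_force': 30.00209391117096, 'grip_width': 23.193167488241137}
```

View pics/s2.png

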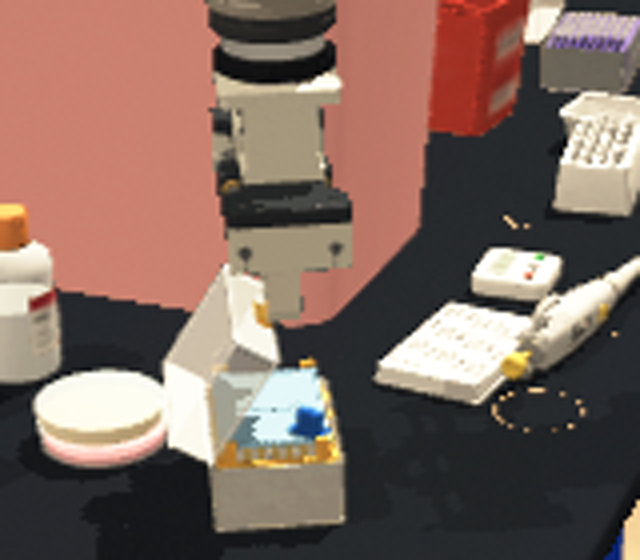

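The lid stands at about 1 rad with its tab still in the fingers. The blue grip tab on the sheet now shows at crop (308,420). I'll continue the arc to the stop.

Call:
{"fn": "jog_arm", "kwargs": {"dp": [[0.0135, 0, -0.0056], [0.0143, 0, -0.0036], [0.0147, 0, -0.0014], [0.0147, 0, 0.0008], [0.0143, 0, 0.003], [0.0057, 0, 0.0016], [0, 0, 0], [0, 0, 0]], "twist": [0, 0, 0, 0, 0, 0, 0, 0]}}

```text
time: 7.45
tool_pos: [605.7, 163.1, 149.5]
tcp_rot: [3.141, -0.001, 0.496]
contact_force: [-1.2, 1.3, 5.5]
grip_width: 23.0
finger_force: 30.0
```

```bash
python3 - <<'E'
from h import *
im=bot.capture("side");b=im[120:260,190:350]
o=bot.get_obs();print(o["contact_force"],o["moment"],o["grip_width"])
cv2.imwrite("pics/s3.png",cv2.resize(b,None,fx=4,fy=4,interpolation=cv2.INTER_CUBIC))
E
```

```text
[-0.81939449  1.14515862  4.52624101] [0.12492123 0.17963275 0.05076839] 23.00205287619292
```

View pics/s3.png

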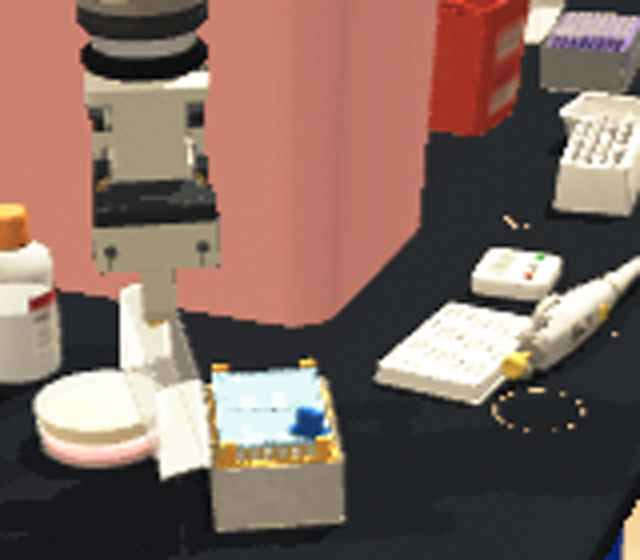

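The lid leans back past upright and the sheet is uncovered. I'll push a few millimetres more to feel the stop.

Call:
{"fn": "jog_arm", "kwargs": {"dp": [[0.004, 0, 0.001], [0.003, 0, 0.001], [0, 0, 0], [0, 0, 0]], "twist": [0, 0, 0, 0]}}

```text
time: 8.0
tool_pos: [608.5, 164.6, 148.4]
tcp_rot: [-3.141, 0.008, 0.496]
contact_force: [-15.7, -6.9, 18.5]
grip_width: 22.9
finger_force: 30.0
```

Call:
{"fn": "jog_arm", "kwargs": {"dp": [[0, 0, 0], [0, 0, 0], [0, 0, -0.01], [0, 0, -0.03], [0, 0, -0.04], [-0.04, 0, -0.01], [-0.06, 0, 0], [-0.06, 0, 0], [-0.06, 0, 0], [0, 0, 0]], "twist": [0, 0, 0, 0, 0, 10, 10, 10, 10, 5], "jaw": 0.05}}

```text
time: 9.25
tool_pos: [395.7, 121.3, 236.9]
tcp_rot: [3.14, 0.003, -0.293]
contact_force: [1.3, -0.5, 0.3]
grip_width: 49.9
finger_force: 0.0
```

```bash
python3 - <<'E'
from h import *
print(bot.get_obs()["tool_pos"])
for c in("side","top"):
    im=bot.capture(c);cv2.imwrite(f"pics/{c}4.png",im)
    r=bot.masks_of(c,"cover_tab")
    for d in r[:2]:
        v,u=np.nonzero(d["pixels"]);print(c,d["confidence"],d["bbox"],u.mean(),v.mean())
    h=cv2.cvtColor(im,cv2.COLOR_BGR2HSV);m=cv2.inRange(h,(95,140,40),(125,255,255))
    n,l,s,ce=cv2.connectedComponentsWithStats(m)
    for i in range(1,n):
        if s[i,4]>8 and 240<ce[i][0]<300 and 170<ce[i][1]<240: print(c,s[i],ce[i].round(1),ray(c,*ce[i],66).round(1))
    print(proj(c,[[503.4,151.1,66],[503.4,151.1,72]]))
    r=bot.masks_of(c,"cover")
    for d in r[:1]:
        print(d["confidence"],cv2.minAreaRect(np.argwhere(d["pixels"])[:,::-1].astype(np.float32)))
a=cv2.imread("pics/top4.png")[150:240,210:320];a=cv2.resize(a,None,fx=5,fy=5,interpolation=cv2.INTER_CUBIC)
b=cv2.imread("pics/side4.png")[170:260,220:300];b=cv2.resize(b,None,fx=5,fy=5,interpolation=cv2.INTER_CUBIC)
cv2.imwrite("pics/c4.png",cv2.resize(np.hstack([a,b]),None,fx=.84,fy=.84))
E
```

```text
[395.71943693 121.31724276 236.87556303]
side 0.87 [257.4, 220.3, 25.4, 15.8] 256.50409836065575 221.47540983606558
side [263 222  10   7  45] [267.  225.5] [505.5 158.3  66. ]
[[268.78776822 224.38783165]
 [268.73941281 222.31301897]]
0.66 ((257.3784484863281, 221.69061279296875), (18.763504028320312, 28.644563674926758), 86.98721313476562)
top 0.66 [260.8, 190.6, 45.4, 32.0] 260.0059952038369 189.45923261390888
top 0.21 [177.7, 236.3, 15.5, 33.3] 178.77894736842106 232.73684210526315
top [250 199   6   8  33] [252.3 202.2] [505.2 152.8  66. ]
[[252.90394366 202.82438923]
 [252.76830013 202.69340899]]
0.57 ((259.472412109375, 189.03826904296875), (24.21272850036621, 34.71615982055664), 62.35402297973633)
```

View pics/c4.png

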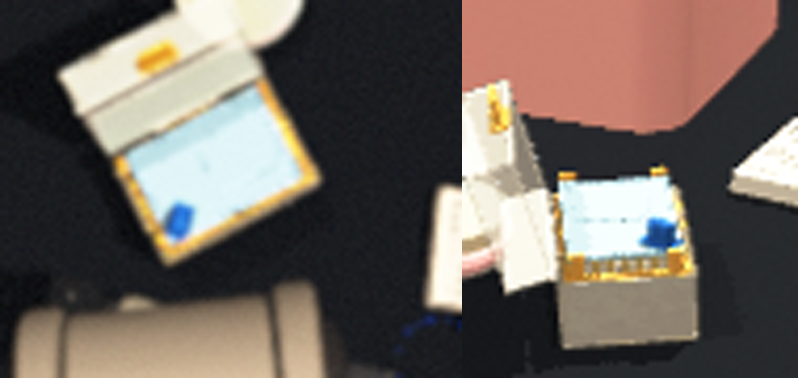

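The lid rests back past upright. The blue tab shows at the sheet's front-left corner, near (505,152) in the world frame, which matches the model estimate of (503,151).

Call:
{"fn": "jog_arm", "kwargs": {"dp": [[0.032, -0.0203, 0], [0.032, -0.0204, 0], [0.0312, -0.0204, 0.03], [0, 0, 0.04], [0, 0, 0.04], [0, 0, 0.025], [0, 0, 0.015], [0, 0, 0.007], [0, 0, 0], [0, 0, 0]], "twist": [0, 0, 0, 0, 0, 0, 0, 0, 0, 0], "jaw": 0.035}}

```text
time: 10.8
tool_pos: [509.5, 152.8, 81.0]
tcp_rot: [-3.141, -0.002, -0.29]
contact_force: [-0.5, 0.3, -0.5]
grip_width: 34.9
finger_force: 0.0
```

```bash
python3 - <<'E'
from h import *
print(bot.get_obs()["tool_pos"])
ims=[bot.capture("side")[170:260,210:310],bot.capture("top")[160:250,210:310]]
cv2.imwrite("pics/c5.png",cv2.resize(np.hstack(ims),None,fx=4,fy=4,interpolation=cv2.INTER_CUBIC))
E
```

```text
[509.47826607 152.78828327  80.99262903]
```

View pics/c5.png

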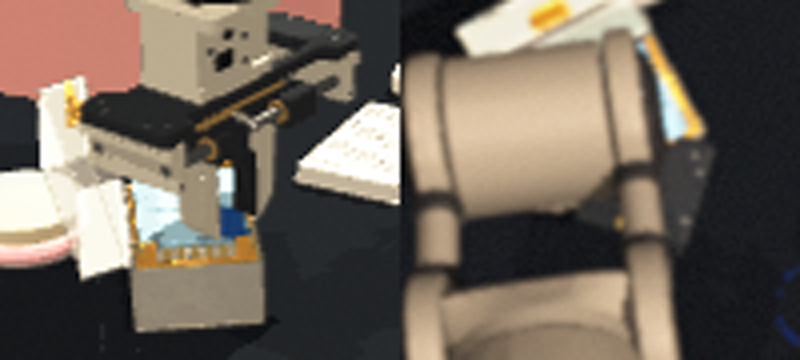

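The near finger at (200,210) lies left of the blue tab at (235,220), and the tool stands about 5 mm too far along x. I'll correct that and close.

Call:
{"fn": "jog_arm", "kwargs": {"dp": [[-0.0046, 0.001, 0.001], [0, 0, 0]], "twist": [0, 0]}}

```text
time: 11.15
tool_pos: [503.6, 153.1, 79.2]
tcp_rot: [3.141, 0.0, -0.29]
contact_force: [0.3, 0.1, 0.2]
grip_width: 35.0
finger_force: 0.0
```

Call:
{"fn": "jog_arm", "kwargs": {"dp": [[0, 0, 0], [0, 0, 0], [0, 0, 0], [0, 0, 0]], "twist": [0, 0, 0, 0], "jaw": 0.0}}

```text
time: 11.65
tool_pos: [504.5, 153.3, 79.3]
tcp_rot: [-3.141, -0.001, -0.29]
contact_force: [0.8, 1.6, 1.8]
grip_width: 8.5
finger_force: 30.1
```

Call:
{"fn": "jog_arm", "kwargs": {"dp": [[0.0002, 0, -0.001], [0.0002, 0, -0.001], [0.0002, 0, -0.001], [0.0002, 0, -0.001], [0.0002, 0, -0.001], [0, 0, 0]], "twist": [0, 0, 0, 0, 0, 0]}}

```text
time: 12.4
tool_pos: [505.0, 152.6, 84.5]
tcp_rot: [3.141, 0.0, -0.29]
contact_force: [0.2, -2.9, -2.0]
grip_width: 8.8
finger_force: 30.0
```

Call:
{"fn": "jog_arm", "kwargs": {"dp": [[0.0002, 0, -0.001], [0.0002, 0, -0.001], [0.0002, 0, -0.001], [0.0002, 0, -0.001], [0.0002, 0, -0.001]], "twist": [0, 0, 0, 0, 0]}}

```text
time: 13.02
tool_pos: [505.9, 152.7, 89.1]
tcp_rot: [-3.141, 0.0, -0.29]
contact_force: [-2.7, 3.1, -3.0]
grip_width: 9.0
finger_force: 30.0
```

```bash
python3 - <<'E'
from h import *
o=bot.get_obs();print(o["tool_pos"],o["contact_force"],o["moment"])
ims=[bot.capture("side")[170:270,210:330]]
cv2.imwrite("pics/c6.png",cv2.resize(np.hstack(ims),None,fx=6,fy=6,interpolation=cv2.INTER_CUBIC))
E
```

```text
[505.85421657 152.72699222  89.11576777] [-2.66667782  3.09465187 -3.00599001] [ 0.79230116  0.45997197 -0.0318263 ]
```

View pics/c6.png

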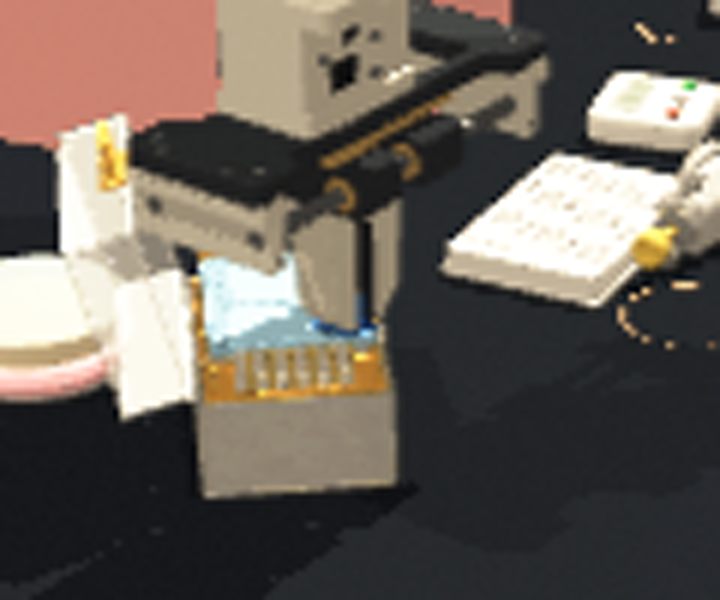

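The sheet's near edge slopes up to the tab at (340,325), and the rack rim at (290,380) is still seated. Continuing.

Call:
{"fn": "jog_arm", "kwargs": {"dp": [[0.0003, 0, -0.001], [0.0003, 0, -0.001], [0.0003, 0, -0.001], [0.0003, 0, -0.001], [0.0003, 0, -0.001]], "twist": [0, 0, 0, 0, 0]}}

```text
time: 13.7
tool_pos: [507.5, 152.0, 94.2]
tcp_rot: [3.142, 0.0, -0.29]
contact_force: [-2.8, 2.7, -2.1]
grip_width: 8.8
finger_force: 30.1
```

Call:
{"fn": "jog_arm", "kwargs": {"dp": [[0.0003, 0, -0.001], [0.0003, 0, -0.001], [0.0003, 0, -0.001], [0, 0, 0]], "twist": [0, 0, 0, 0]}}

```text
time: 14.2
tool_pos: [508.5, 151.8, 97.2]
tcp_rot: [-3.142, -0.0, -0.29]
contact_force: [-1.8, 2.7, -1.7]
grip_width: 9.2
finger_force: 30.0
```

Call:
{"fn": "jog_arm", "kwargs": {"dp": [[0, 0, -0.001], [0, 0, -0.001], [0, 0, -0.001], [0, 0, -0.001], [0, 0, 0]], "twist": [0, 0, 0, 0, 0]}}

```text
time: 14.82
tool_pos: [508.6, 151.8, 101.4]
tcp_rot: [3.142, -0.001, -0.289]
contact_force: [-2.1, 2.5, -1.9]
grip_width: 8.7
finger_force: 30.0
```

```bash
python3 - <<'E'
from h import *
o=bot.get_obs();print(o["tool_pos"],o["contact_force"],o["moment"])
ims=[bot.capture("side")[170:270,210:330]]
cv2.imwrite("pics/c7.png",cv2.resize(np.hstack(ims),None,fx=6,fy=6,interpolation=cv2.INTER_CUBIC))
E
```

```text
[508.55476594 151.75595372 101.36354617] [-2.07303679  2.53861859 -1.9364457 ] [0.68630636 0.48225698 0.15734257]
```

View pics/c7.png

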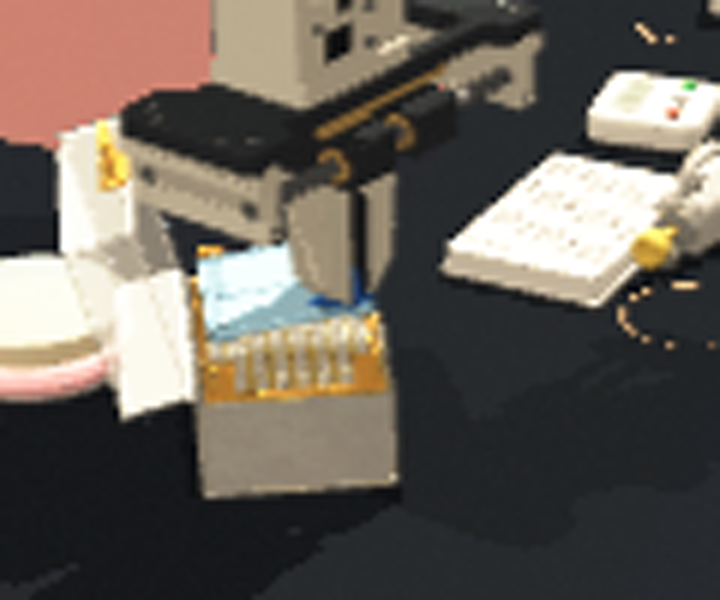

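The sheet's left end is free of both its clips and tilts up to the tab, with the rack still seated. Only the far end may still be held.

Call:
{"fn": "jog_arm", "kwargs": {"dp": [[0, 0, -0.001], [0, 0, -0.001], [0, 0, -0.001], [0, 0, -0.001], [0, 0, 0]], "twist": [0, 0, 0, 0, 0]}}

```text
time: 15.5
tool_pos: [509.1, 151.5, 105.7]
tcp_rot: [-3.141, -0.002, -0.29]
contact_force: [-0.3, 0.4, -0.0]
grip_width: 9.0
finger_force: 30.0
```

```bash
python3 - <<'E'
from h import *
o=bot.get_obs();print(o["tool_pos"],o["contact_force"],o["moment"])
im=bot.capture("side");a=cv2.imread("pics/side0.png")
# light-blue sheet region corners
h=cv2.cvtColor(im,cv2.COLOR_BGR2HSV);m=cv2.inRange(h,(85,15,120),(112,140,255))[200:250,235:285]
for r in m[:45]: print(''.join('#' if x else '.' for x in r))
for th in (0,10,15):
    pass
E
```

```text
[509.14964528 151.53078773 105.65192636] [-0.26235192  0.38929433 -0.04549127] [ 0.11925863 -0.04636982  0.03196576]
..................................................
..................................................
..................................................
..................................................
..................................................
..................................................
..................................................
..................................................
.....................#............................
...............####.###...........................
........########..................................
.......####.......................................
........###.......................................
........###.......................................
.........##.......................................
........###.........####..........................
.........###...#####...###........................
.........#####.......#######......................
.........##..........######.......................
.........##...
[... 611 characters left out ...]
.....................................
..................................................
..................................................
..................................................
..................................................
..................................................
..................................................
..................................................
..................................................
..................................................
..................................................
..................................................
..................................................
..................................................
```

Force and moment have dropped to zero, so the last clip has let go. I'll lift clear gently.

Call:
{"fn": "jog_arm", "kwargs": {"dp": [[0, 0, -0.003], [0, 0, -0.008], [0, 0, -0.014], [0, 0, -0.018], [0, 0, -0.02], [0, 0, -0.02], [0, 0, -0.018], [0, 0, -0.014], [0, 0, -0.008], [0, 0, -0.003]], "twist": [0, 0, 0, 0, 0, 0, 0, 0, 0, 0]}}

```text
time: 16.8
tool_pos: [508.4, 151.8, 231.5]
tcp_rot: [-3.142, -0.0, -0.29]
contact_force: [0.0, 0.4, 0.6]
grip_width: 9.1
finger_force: 30.0
```

Call:
{"fn": "jog_arm", "kwargs": {"dp": [[-0.001, 0.006, 0], [-0.003, 0.016, 0], [-0.005, 0.026, 0], [-0.006, 0.035, 0], [-0.006, 0.035, 0], [-0.006, 0.035, 0], [-0.006, 0.035, 0], [-0.005, 0.026, 0], [-0.003, 0.014, 0], [-0.001, 0.006, 0]], "twist": [0, 0, 0, 0, 0, 0, 0, 0, 0, 0]}}

```text
time: 18.05
tool_pos: [400.7, -61.1, 231.0]
tcp_rot: [-3.142, 0.0, -0.291]
contact_force: [-0.0, 0.2, -1.1]
grip_width: 9.0
finger_force: 30.0
```

```bash
python3 - <<'E'
from h import *
o=bot.get_obs();T=o["tool_pos"];print(T,o["contact_force"])
im=bot.capture("side");cv2.imwrite("pics/s8f.png",im)
im=im.copy()
# overlay of predicted sheet outlines at 0 (green), 0.2 (red), 0.3 (magenta) rad
yaw=o["tcp_rot"][2]; b=yaw+np.pi/4
Rz=np.array([[np.cos(b),-np.sin(b),0],[np.sin(b),np.cos(b),0],[0,0,1]])
k=np.array([1,1,0])/2**.5
tabw=T+[0,0,-12]; S=4
p0=proj("side",[tabw])[0].astype(int); x0,y0=p0-[90,60]
c=cv2.resize(im[y0:y0+140,x0:x0+180],None,fx=S,fy=S,interpolation=cv2.INTER_CUBIC)
for th,col in((0,(0,255,0)),(.2,(0,0,255)),(.3,(255,0,255))):
    R=cv2.Rodrigues(k*th)[0]
    q=np.array([[-36,51,0],[36,51,0],[36,-51,0],[-36,-51,0]])-[-23,38,13]
    W=tabw+(Rz@R@q.T).T; print(th,W[2]-W[0])
    cv2.polylines(c,[((proj("side",W)-[x0,y0]+.5)*S).astype(int)],True,col,1)
cv2.imwrite("pics/s8.png",c)
E
```

```text
[400.7251499  -61.05742379 231.02234602] [-0.03796036  0.17551886 -1.09747739]
0 [111.77927031 -55.61829492   0.        ]
0.2 [109.42981914 -54.91470976 -24.443595  ]
0.3 [106.51500925 -54.04181782 -36.35979553]
```

View pics/s8.png

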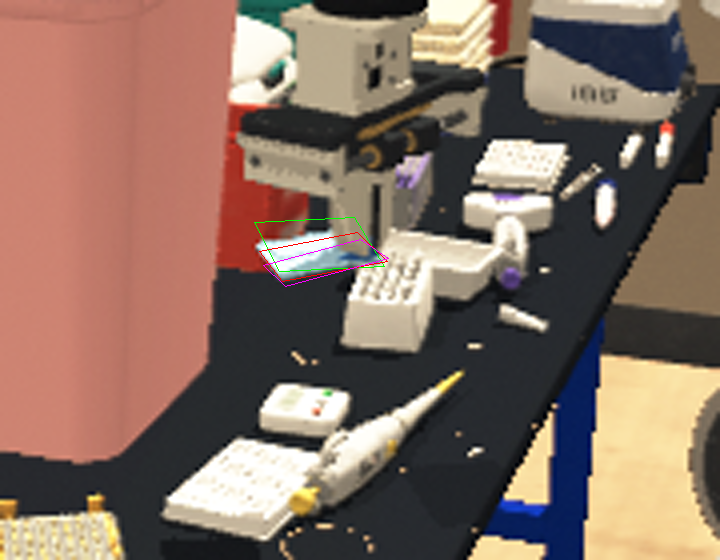

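The sheet hangs in the fingers with its outline near the red 0.2 rad overlay: left corner (257,245), bottom corner (280,275). It is inside the 0.3 rad limit, about 195 mm up and well clear of the box. Handing in.

Call:
{"fn": "jog_arm", "kwargs": {"dp": [[0, 0, 0], [0, 0, 0], [0, 0, 0], [0, 0, 0]], "twist": [0, 0, 0, 0]}}

```text
time: 18.6
tool_pos: [401.3, -60.2, 231.0]
tcp_rot: [3.142, 0.0, -0.289]
contact_force: [-0.2, 0.2, -0.8]
grip_width: 8.7
finger_force: 30.0
```

```bash
python3 -c "
from plant import bot
print(bot.close_job())"
```

```text
the job is handed in; nothing more can be done
None
```

I handed the job in at 18.6 s but it returned no verdict: the lid is open on its stop, and the sheet is peeled corner first and held by its tab about 195 mm up and over 200 mm from the box, tilted about 0.2 rad against the 0.3 limit; I didn't re-check the lid, tip rack or bystanders after the final move.

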